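# Torque a coupling nut with a click wrench

## Robot

A 7-joint arm with a two-finger parallel gripper is mounted at the origin on the work surface. World frame = base frame: x ahead of the robot, y to its left, z up, the work surface at z = 0. Lengths are in m, angles in degrees, forces in N, time in s.
With the tool pointing down it reaches from about 0.4 to 0.85 m from the base axis. Payload 4.4 kg.
Tool frame: the origin (TCP) lies between the finger pads; the fingertips stand 19 mm ahead of it and the grasp point (between the pads) is the TCP (arm.tip_extent is the distance from the TCP to the fingertips, in m); z points along the fingers, y is the direction in which the jaws open and shut (so a half turn about z gives the same grasp; the last joint's range is limited). The gripper opens to 94 mm and grips with 3 to 60 N. Pads are 16 mm wide; open, the fingers measure 119 mm over their backs; the gripper's body (75 mm by 177 mm) begins 78 mm behind the grasp point.
Start: joints at [-70.176, 36.005, 2.206, 86.941, -1.547, 57.084, -1.146], TCP at [0.26, 0.596, 0.224] pointing down, gripper open.
Joint ranges: [-175.42, 175.42], [-21.48, 121.26], [-71.46, 75.88], [10.55, 141.38], [-63.04, 243.04], [13.31, 113.54], [-168.57, 168.57]. Speed limits (degrees/s): [147.25, 147.25, 180, 180, 180, 180, 180].

## Interface

Orientations are given as [roll, pitch, yaw] about the fixed x, y, z axes, in that order (R = Rz(yaw) Ry(pitch) Rx(roll)).
In Python, from cell import arm gives the robot as it stands. The module is installed in compiled form; this text tells all that it offers.
- The arm moves only by the tool servo_tool, never from a script. Its argument "steps" is a list that holds one entry, the list of rows, each a list of 7 numbers: the turn, a rotation vector about the tool's x, y, z in rad, then the shift along the tool's x, y, z in cm, then the closure, from -1 (fully open) to 1 (shut). In form: [[[ax, ay, az, dx, dy, dz, jaw], ...]]. A call has 1 to 12 rows; each row is the pose to reach, as a shift and turn from the pose measured when the call began, along the tool's axes at that moment; what a row does not reach only later rows make up. A row lasts 1/12 s, in which the tool goes at most 41.7 mm and 7.16 degrees, less where a joint would pass 70% of its speed; a pose out of reach is approached as far as the arm can. A call with a gripper value outside its range is refused whole. The fingers move at their own pace and stop on an object; the grip force is fixed at half the most. Time passes only in rows, so rows that repeat a pose let the fingers close. It gives the time, the measured TCP pose, the force and the opening at its end, in the units of the state.
- arm.get_obs(): the state, without advancing time (a new reading comes with each control period).
- arm.read_camera(name): name is "side" or "top" or "wrist"; returns the picture (384x512x3 uint8, red, green, blue); there is no depth.
- arm.camera_info(name): a dict with "fx", "fy", "cx", "cy" (pixels), "k1" (the pictures are not rectified: a ray, as slopes to the right and down, at radius r is drawn at 1 + k1 r^2 times it, then the intrinsics apply), "cam_to_world" (4x4, takes a point from camera to world coordinates); the wrist camera has in their place "T_tool_cam" (4x4, takes a point from camera to tool coordinates, whose origin is the TCP and whose axes are the flange's). Camera axes: x right, y down, z forward; pixel columns grow to the right and rows downward; lengths in m; the calibration is good to about 2 mm. A picture is of the moment at which its call begins: read the wrist's pose just before it. camera_info takes no time and is no camera call.
- arm.sign_off(): hands the job in, once; it reports no verdict.
The state is a dict: "time_s": time; "joint_pos": joint angles; "joint_velocities": joint speeds; "joint_torque": joint torques, N m; "eef_pos": TCP position; "eef_rot": TCP orientation; "contact_force": force on the tool from outside, world axes, zero at the start; "wrist_torque": the same for the moment, N m; "gripper_width": opening from 0.0 (shut) to 1.0 (fully open).
Only numpy, scipy, OpenCV 4.12 (cv2) and the standard library are available. Lean on these libraries where they do the work, as an engineer would, in place of code of your own. Each camera call takes 0.05 s, during which the arm holds its last target. There are 200 camera calls.

## Task

Tighten the brass hex coupling nut on the metal box with the click-type torque wrench: take the wrench from its rest, put its ring fully down flat over the nut, and swing the handle clockwise (seen from above), first turning the nut until it is tight and then until the wrench's handle joint gives once with a click. Stop right at the click - do not push the handle further, that overtightens the connector - and let go, leaving the wrench lying on the nut with its handle bent as it is after the click. Do not disturb the multimeter, the spool and the screwdriver beyond the box.

Things in the scene. Friction and masses are not known exactly. Their poses are not given: they have to be found in the camera images.
- nut_mid (a point): Brass hex nut upright on the aluminium box: 36 mm across flats, 17 mm tall, full width for the lowest 12 mm, bevelled above. Point on its axis, 7 mm above the box top; z up; x points at a corner of the hexagon and turns with the nut. Tightens clockwise from above: a light drag (about 0.12 N m) for an unknown 0.2 to 0.8 rad, then it is tight and stops dead.
- cap_tip (a point): Tip of the steel cap that stands on the nut, 30 mm above the box top, on the nut's axis. The cap tapers from 29 mm wide at the nut's top to 16 mm at the tip.
- box_top (a point): Centre of the top of the bare aluminium box (110 x 110 x 50 mm, fixed to the bench, a short brass socket on one side), under the nut, 50 mm above the bench; z up, x and y along the box's sides.
- ring_mid (a point): Centre of the wrench's steel hex ring: opening 37.8 mm across flats, 62 mm wide outside, 14 mm thick, underside 7 mm below this point. x runs along the straight wrench to the handle, through a corner of the opening; z up. Fits the nut from above with x at a multiple of 60 degrees to the nut's x, within 5 degrees; fully down on the box top this point meets nut_mid.
- pivot (a point): Axis of the wrench's breakaway joint, 52 mm from the ring's centre, level with ring_mid. The whole wrench weighs about 0.34 kg and balances about 45 mm from the ring's centre.
- bar (a point): Centre of the bare aluminium bar of the handle, 16 mm wide and 14 mm high, 87 mm from the ring's centre, 9 mm above the wrench's underside; x along the handle away from the ring, z up. A good place to grasp for lifting.
- grip (a point): Centre of the black rubber grip of the handle, 22 mm wide, 16 mm high, 72 mm long; 169 mm from the ring's centre, 10 mm above the wrench's underside; x along the handle. The place to push when swinging.
- handle (a joint): Bend of the breakaway joint, rad: 0 straight, growing as the handle bends clockwise (from above). Holds up to about 0.8 N m at the pivot (6 to 8 N sideways at the rubber grip), yielding springily to about 0.17; then it gives: the force drops and the handle jumps over by itself to about 0.35 and stays. Pushed on from there it takes load again; past 0.45 the nut is overtightened.
- rest: Black plastic rest on which the wrench starts, lying level, underside 30 mm above the bench. Fixed. Origin on the bench under the ring, x along the wrench. Its bars stand under the ring (to 15 mm from its centre) and under the grip (163 to 177 mm, with 40 mm high cheeks beside the grip); between them only an 8 mm base.
- meter: Red and black multimeter, 150 x 78 x 48 mm, lying on the bench beyond the work (origin under its middle). A bystander.
- spool: Bare metal spool, 52 mm wide, 40 mm high, standing on the bench (origin under its middle). A bystander.
- screwdriver: Screwdriver lying on the bench. A bystander.

How it is judged:
By the outcome, as a careful person would: the job done as asked, in the order asked, and still so for the second after the job is handed in, with the robot touching nothing.
It also fails if it takes over 72 s, if anything falls off the work surface, if the arm or the gripper's body presses on something with over 40 N, if the wrist force passes 120 N, or if a joint passes its speed limit or range.

## Working session

There is one attempt and no reset: what is moved stays moved. The work goes in short steps, Python scripts to look and compute and a tool call to move; the robot and the scene stay as the last step left them, time stands still between calls to the robot, and variables do not carry over. Pictures are saved under pics/ and viewed, about 8 in all and at most 12, crops included, and the job is handed in when it is done.

Besides the shell and the picture viewer there is one more tool, called after ">>>" as name(argument=value, ...) on one line, values as JSON. servo_tool: Moves the arm, as the interface text tells. Its arguments: {"type":"object","properties":{"steps":{"type":"array"}},"required":["steps"]}

```bash
mkdir -p pics; cat > h.py <<'E'
import numpy as np, cv2
from scipy.spatial.transform import Rotation as R
from cell import arm
def pose():
    o=arm.get_obs(); T=np.eye(4); T[:3,:3]=R.from_euler('xyz',o['eef_rot'],degrees=True).as_matrix(); T[:3,3]=o['eef_pos']; return T
def shot(n,f):
    T=pose(); im=arm.read_camera(n); cv2.imwrite('pics/'+f,im[:,:,::-1]); np.save('pics/'+f+'.npy',T); return im
def cam(n,T=None):
    c=arm.camera_info(n); M=np.array(c['cam_to_world']) if n!='wrist' else (pose() if T is None else T)@np.array(c['T_tool_cam']); return c,M
def ray(n,uv,T=None):
    c,M=cam(n,T); x=(uv[0]-c['cx'])/c['fx']; y=(uv[1]-c['cy'])/c['fy']; a,b=x,y
    for _ in range(20):
        s=1+c['k1']*(a*a+b*b); a,b=x/s,y/s
    return M[:3,3],M[:3,:3]@np.array([a,b,1])
def onz(n,uv,z,T=None):
    o,d=ray(n,uv,T); return o+d*(z-o[2])/d[2]
def proj(n,p,T=None):
    c,M=cam(n,T); q=np.linalg.inv(M)@np.r_[p,1]; a,b=q[:2]/q[2]; s=1+c['k1']*(a*a+b*b); return np.array([c['fx']*a*s+c['cx'],c['fy']*b*s+c['cy']])
E
python3 - <<'E'
from h import *
o=arm.get_obs(); print({k:np.round(v,3) for k,v in o.items()}, arm.tip_extent)
a=shot('top','top1.png'); b=shot('side','side1.png')
for n in('top','side','wrist'): print(n,{k:np.round(v,3) for k,v in arm.camera_info(n).items()})
E
```

```text
{'time_s': np.float64(0.0), 'joint_pos': array([-70.175,  36.057,   2.201,  86.998,  -1.547,  57.083,  -1.145]), 'joint_velocities': array([-0.049, -0.018, -0.124, -0.019, -0.056,  0.016,  0.07 ]), 'joint_torque': array([ 0.0000e+00, -5.4974e+01,  1.1440e+00, -1.8663e+01, -5.2000e-02,
        2.4000e-02,  0.0000e+00]), 'eef_pos': array([0.26 , 0.595, 0.224]), 'eef_rot': array([-1.79892e+02,  1.00000e-03,  1.56407e+02]), 'contact_force': array([ 0.351,  0.055, -0.38 ]), 'wrist_torque': array([0.009, 0.015, 0.051]), 'gripper_width': np.float64(1.002)} 0.019
top {'fx': np.float64(407.037), 'fy': np.float64(407.037), 'cx': np.float64(255.106), 'cy': np.float64(188.566), 'k1': np.float64(-0.142), 'cam_to_world': array([[ 0.096, -0.975,  0.202,  0.413],
       [-0.995, -0.093,  0.025,  0.046],
       [-0.006, -0.204, -0.979,  1.129],
       [ 0.   ,  0.   ,  0.   ,  1.   ]])}
side {'fx': np.float64(485.776), 'fy': np.float64(485.776), 'cx': np.float64(252.49), 'cy': np.float64(199.229), 'k1': np.float64(-0.032), 'cam_to_world': array([[ 0.787, -0.313,  0.531, -0.078],
       [-0.617, -0.4  ,  0.678, -0.82 ],
       [ 0.   , -0.861, -0.508,  0.735],
       [ 0.   ,  0.   ,  0.   ,  1.   ]])}
wrist {'fx': np.float64(312.837), 'fy': np.float64(312.837), 'cx': np.float64(249.097), 'cy': np.float64(194.355), 'k1': np.float64(-0.086), 'T_tool_cam': array([[-0.001, -0.972, -0.234,  0.067],
       [ 1.   , -0.001,  0.   ,  0.001],
       [-0.   , -0.234,  0.972, -0.16 ],
       [ 0.   ,  0.   ,  0.   ,  1.   ]])}
```

View pics/top1.png

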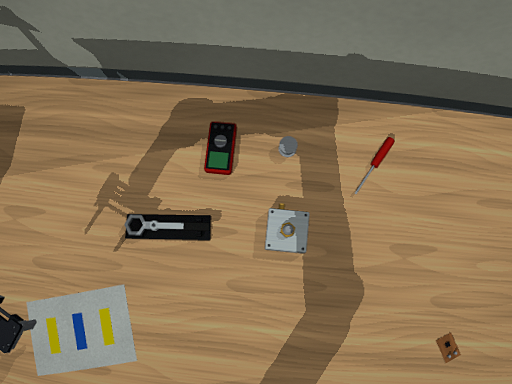

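View pics/side1.png

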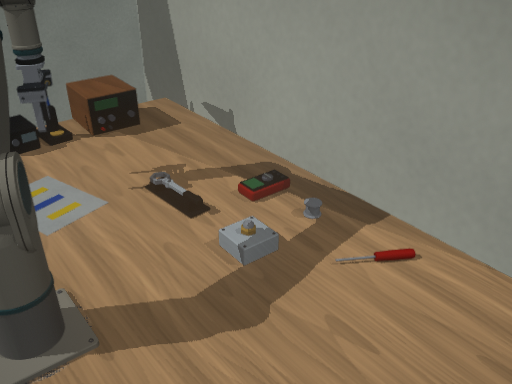

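The top view shows the wrench ring at about (136,226), its grip at (195,227) and the nut at (288,229) on the box. The meter and spool lie beyond (higher rows) and the screwdriver is to the right. Next, rough positions.

```bash
python3 - <<'E'
from h import *
for n,uv,z in [('top',(136,226),.04),('top',(195,227),.04),('top',(288,229),.08),('top',(220,148),.05),('top',(288,147),.04),('top',(354,193),.01),('side',(159,178),.04),('side',(248,227),.075)]: print(n,uv,onz(n,uv,z).round(3))
im=cv2.imread('pics/top1.png')
cv2.imwrite('pics/c1.png',cv2.resize(im[195:270,110:330],None,fx=3.6,fy=3.6,interpolation=cv2.INTER_CUBIC))
E
```

```text
top (136, 226) [0.503 0.387 0.04 ]
top (195, 227) [0.517 0.225 0.04 ]
top (288, 229) [ 0.531 -0.021  0.08 ]
top (220, 148) [0.741 0.182 0.05 ]
top (288, 147) [ 0.765 -0.006  0.04 ]
top (354, 193) [ 0.658 -0.204  0.01 ]
side (159, 178) [0.504 0.384 0.04 ]
side (248, 227) [ 0.522 -0.037  0.075]
```

View pics/c1.png

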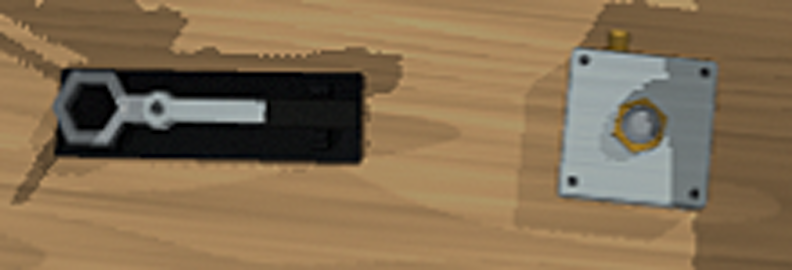

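Rough fix: ring (0.503, 0.387), handle pointing about -85°, nut near (0.53, -0.02). I'll hover over the bar with tool x toward the ring.

```bash
cat >> h.py <<'E'
def go(p,yaw):
    "turn (rad) and shift (cm) in tool axes to reach TCP p pointing down with yaw deg"
    T=pose(); G=R.from_euler('xyz',[180,0,yaw],degrees=True).as_matrix()
    return R.from_matrix(T[:3,:3].T@G).as_rotvec().round(3), (100*T[:3,:3].T@(np.array(p)-T[:3,3])).round(2)
E
python3 - <<'E'
from h import *
print(go([.511,.300,.2],95))
E
```

```text
(array([-1.000e-03,  1.000e-03,  1.072e+00]), array([-34.82, -17.  ,   2.4 ]))
```

>>> servo_tool(steps=[[[0,0,1.072,-34.8,-17,2.4,-1],[0,0,1.072,-34.8,-17,2.4,-1],[0,0,1.072,-34.8,-17,2.4,-1],[0,0,1.072,-34.8,-17,2.4,-1],[0,0,1.072,-34.8,-17,2.4,-1],[0,0,1.072,-34.8,-17,2.4,-1],[0,0,1.072,-34.8,-17,2.4,-1],[0,0,1.072,-34.8,-17,2.4,-1],[0,0,1.072,-34.8,-17,2.4,-1],[0,0,1.072,-34.8,-17,2.4,-1],[0,0,1.072,-34.8,-17,2.4,-1],[0,0,1.072,-34.8,-17,2.4,-1]]])

```text
time_s: 1.1
eef_pos: [0.5106, 0.2997, 0.1995]
eef_rot: [-179.9, 0.1, 94.9]
contact_force: [-0.5, 0.7, 0.9]
gripper_width: 0.999
```

```bash
python3 - <<'E'
from h import *
print(pose().round(3), arm.get_obs()['eef_rot'])
shot('wrist','w1.png')
E
```

```text
[[-0.086  0.996 -0.002  0.511]
 [ 0.996  0.086 -0.002  0.3  ]
 [-0.001 -0.002 -1.     0.2  ]
 [ 0.     0.     0.     1.   ]] [-1.79891434e+02  7.85730554e-02  9.49273177e+01]
```

View pics/w1.png

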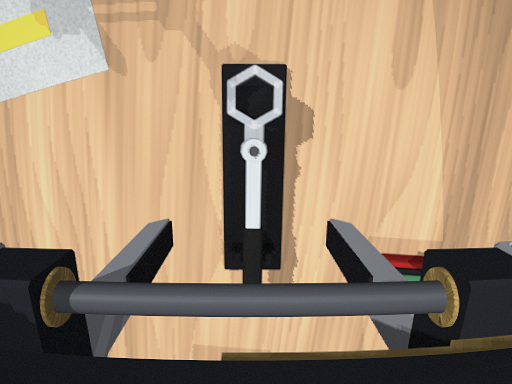

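The wrist view shows the ring at about (255,97), the pivot at (254,151) and the bar running from about (254,160) to (253,228). The grip is below that and the rest is clear. I'll measure the ring and bar by mask.

```bash
python3 - <<'E'
from h import *
im=cv2.imread('pics/w1.png'); T=np.load('pics/w1.png.npy')
hsv=cv2.cvtColor(im,cv2.COLOR_BGR2HSV)
m=((hsv[...,2]>110)&(hsv[...,1]<60)).astype(np.uint8); m[:60]=0; m[232:]=0; m[:,:224]=0; m[:,290:]=0
cs,h=cv2.findContours(m,cv2.RETR_CCOMP,cv2.CHAIN_APPROX_NONE)
def W(c,z): return np.array([onz('wrist',p,z,T)[:2] for p in c.reshape(-1,2)])
for c,hh in zip(cs,h[0]):
    a=cv2.contourArea(c)
    if a<60: continue
    print(a,hh[3],cv2.boundingRect(c))
    if hh[3]>=0:
        w=W(c,.044); 
        (cx,cy),(a1,a2),an=cv2.minAreaRect((w*1000).astype(np.float32)); print('hole top',cx,cy,a1,a2,an)
        M=cv2.moments((w*1000).astype(np.float32)); print('mom',M['m10']/M['m00'],M['m01']/M['m00'])
ys=np.arange(170,222,4); P=[]
for y in ys:
    xs=np.where(m[y])[0]; P.append(onz('wrist',((xs.min()+xs.max())/2,y),.046,T)[:2]); 
P=np.array(P); d=np.polyfit(P[:,1],P[:,0],1); print('bar yaw',np.degrees(np.arctan2(-1,-d[0])),P[0],P[-1], 'x at y=.3',np.polyval(d,.3))
E
```

```text
4410.0 -1 (227, 65, 56, 164)
75.5 0 (249, 146, 11, 11)
hole top 512.7530517578125 336.9466552734375 9.921734809875488 9.24423599243164 49.88798904418945
mom 512.7194439085634 336.76871759142904
1332.5 0 (235, 74, 40, 47)
hole top 508.49542236328125 388.9478759765625 38.579769134521484 42.414676666259766 64.99539184570312
mom 508.66844299742456 388.94597244898836
bar yaw -86.0678292555691 [0.51416413 0.31779349] [0.51760351 0.26706891] x at y=.3 0.5150850607895935
```

Ring (0.5087, 0.3889) to pivot distance is 52.3 mm, which matches 52, and the yaw is -85.8°. I'll grasp the bar at (0.515, 0.302).

```bash
python3 - <<'E'
from h import *
print(go([.515,.302,.045],94.2))
E
```

```text
(array([-0.002,  0.001,  0.015]), array([ 0.04,  0.57, 15.46]))
```

>>> servo_tool(steps=[[[-0.002,0.001,0.013,0.04,0.6,4,-1],[-0.002,0.001,0.013,0.04,0.6,8,-1],[-0.002,0.001,0.013,0.04,0.6,12,-1],[-0.002,0.001,0.013,0.04,0.6,14.5,-1],[-0.002,0.001,0.013,0.04,0.6,15.45,-1],[-0.002,0.001,0.013,0.04,0.6,15.45,-1],[-0.002,0.001,0.013,0.04,0.6,15.45,1],[-0.002,0.001,0.013,0.04,0.6,15.45,1],[-0.002,0.001,0.013,0.04,0.6,15.45,1],[-0.002,0.001,0.013,0.04,0.6,15.45,1],[-0.002,0.001,0.013,0.04,0.6,15.45,1],[-0.002,0.001,0.013,0.04,0.6,15.45,1]]])

```text
time_s: 2.15
eef_pos: [0.5157, 0.3023, 0.0459]
eef_rot: [180.0, -0.1, 94.3]
contact_force: [0.4, -0.2, 0.7]
gripper_width: 0.614
```

>>> servo_tool(steps=[[[0,0,0,0,0,0,1],[0,0,0,0,0,0,1],[0,0,0,0,0,0,1],[0,0,0,0,0,0,1],[0,0,0,0,0,-2,1],[0,0,0,0,0,-4,1],[0,0,0,0,0,-6,1],[0,0,0,0,0,-8,1],[0,0,0,0,0,-10,1],[0,0,0,0,0,-12,1],[0,0,0,0,0,-13,1],[0,0,0,0,0,-13,1]]])

```text
time_s: 3.15
eef_pos: [0.5169, 0.3028, 0.178]
eef_rot: [179.7, -0.2, 94.3]
contact_force: [0.1, -0.1, 0.6]
gripper_width: 0.003
```

```bash
python3 - <<'E'
from h import *
print(arm.get_obs()['contact_force'],go([.56,-.05,.24],115),arm.get_obs()['eef_pos'],arm.get_obs()['eef_rot'])
E
```

```text
[ 0.12580823 -0.07632057  0.64830733] (array([ 0.005, -0.002, -0.361]), array([-35.49,   1.66,  -6.3 ])) [0.51694819 0.30280443 0.17803508] [179.73344564  -0.17993307  94.32779899]
```

The fingers close slowly (about 0.065 per row), so I lifted before they closed. I'll check whether the wrench moved.

>>> servo_tool(steps=[[[0,0,0,0,0,0,-1],[0,0,0,0,0,0,-1],[0,0,0,0,0,0,-1],[0,0,0,0,0,0,-1],[0,0,0,0,0,0,-1],[0,0,0,0,0,0,-1],[0,0,0,0,0,0,-1],[0,0,0,0,0,0,-1],[0,0,0,0,0,0,-1],[0,0,0,0,0,0,-1],[0,0,0,0,0,0,-1],[0,0,0,0,0,0,-1]]])

```text
time_s: 4.15
eef_pos: [0.517, 0.3028, 0.1781]
eef_rot: [179.7, -0.2, 94.3]
contact_force: [0.3, 0.3, 0.4]
gripper_width: 0.818
```

```bash
python3 - <<'E'
from h import *
print(arm.get_obs()['gripper_width'],go([.515,.302,.045],94.2))
shot('wrist','w2.png')
E
```

```text
0.8179251986049076 (array([ 0.005, -0.003,  0.002]), array([-0.11, -0.27, 13.31]))
```

View pics/w2.png

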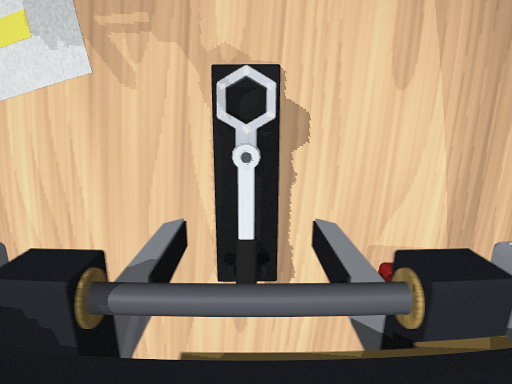

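The wrench is still lying straight on the rest, with its ring at about (246,98). I'll regrasp with enough closing time.

>>> servo_tool(steps=[[[0.005,-0.003,0.002,-0.1,-0.25,4,-0.4],[0.005,-0.003,0.002,-0.1,-0.25,8,-0.4],[0.005,-0.003,0.002,-0.1,-0.25,11.5,-0.4],[0.005,-0.003,0.002,-0.1,-0.25,13.3,-0.4],[0.005,-0.003,0.002,-0.1,-0.25,13.3,-0.4],[0.005,-0.003,0.002,-0.1,-0.25,13.3,1],[0.005,-0.003,0.002,-0.1,-0.25,13.3,1],[0.005,-0.003,0.002,-0.1,-0.25,13.3,1],[0.005,-0.003,0.002,-0.1,-0.25,13.3,1],[0.005,-0.003,0.002,-0.1,-0.25,13.3,1],[0.005,-0.003,0.002,-0.1,-0.25,13.3,1],[0.005,-0.003,0.002,-0.1,-0.25,13.3,1]]])

```text
time_s: 5.2
eef_pos: [0.5154, 0.3023, 0.0456]
eef_rot: [180.0, -0.0, 94.2]
contact_force: [-0.5, -0.0, 0.0]
gripper_width: 0.239
```

>>> servo_tool(steps=[[[0,0,0,0,0,0,1],[0,0,0,0,0,0,1],[0,0,0,0,0,0,1],[0,0,0,0,0,0,1],[0,0,0,0,0,0,1],[0,0,0,0,0,0,1]]])

```text
time_s: 5.7
eef_pos: [0.5152, 0.3023, 0.0458]
eef_rot: [180.0, -0.0, 94.2]
contact_force: [-1.6, -0.1, 3.0]
gripper_width: 0.171
```

Opening reads 16 mm, so the bar is held. Lift.

>>> servo_tool(steps=[[[0,0,0,0,0,-0.8,1],[0,0,0,0,0,-2,1],[0,0,0,0,0,-4,1],[0,0,0,0,0,-7,1],[0,0,0,0,0,-10,1],[0,0,0,0,0,-13,1],[0,0,0,0,0,-15,1],[0,0,0,0,0,-15,1]]])

```text
time_s: 6.37
eef_pos: [0.5181, 0.3033, 0.201]
eef_rot: [179.5, -0.3, 94.2]
contact_force: [-0.0, 0.6, -3.0]
gripper_width: 0.168
```

```bash
python3 - <<'E'
from h import *
print(arm.get_obs()['gripper_width'],arm.get_obs()['contact_force'],go([.5735,.0,.22],120))
E
```

```text
0.1675630646225577 [-0.01990932  0.58358066 -2.96854574] (array([ 0.01 , -0.003, -0.45 ]), array([-30.65,   3.32,  -2.02]))
```

>>> servo_tool(steps=[[[0.002,0,-0.05,-3,0.3,-0.2,1],[0.004,-0.001,-0.1,-6,0.6,-0.4,1],[0.005,-0.001,-0.15,-9,1,-0.6,1],[0.006,-0.002,-0.2,-12,1.3,-0.8,1],[0.007,-0.002,-0.25,-15,1.6,-1,1],[0.008,-0.002,-0.3,-18,2,-1.2,1],[0.009,-0.003,-0.35,-22,2.4,-1.5,1],[0.01,-0.003,-0.4,-26,2.8,-1.8,1],[0.01,-0.003,-0.45,-29,3.2,-2,1],[0.01,-0.003,-0.45,-30.6,3.3,-2,1],[0.01,-0.003,-0.45,-30.6,3.3,-2,1],[0.01,-0.003,-0.45,-30.6,3.3,-2,1]]])

```text
time_s: 7.37
eef_pos: [0.5725, -0.0008, 0.2187]
eef_rot: [-179.9, -0.0, 119.8]
contact_force: [0.7, 0.6, -3.9]
gripper_width: 0.168
```

```bash
python3 - <<'E'
from h import *
print(arm.get_obs()['gripper_width'],arm.get_obs()['contact_force'])
shot('wrist','w3.png')
E
```

```text
0.16842781231169338 [ 0.65363586  0.57388347 -3.90253945]
```

View pics/w3.png

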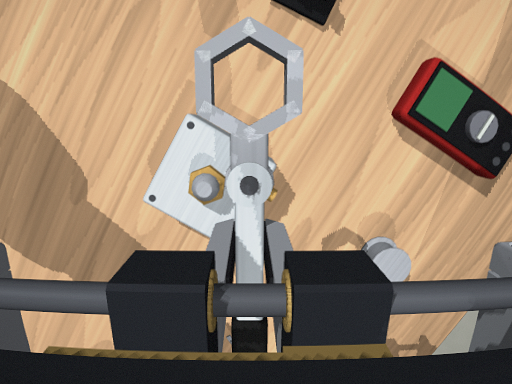

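The ring at (249,83) is held level and straight. The nut is visible on the box at about (207,185). Measuring both; I'll also view a crop of the nut.

```bash
python3 - <<'E'
from h import *
im=cv2.imread('pics/w3.png'); T=np.load('pics/w3.png.npy')
hsv=cv2.cvtColor(im,cv2.COLOR_BGR2HSV)
W=lambda c,z: np.array([onz('wrist',p,z,T)[:2] for p in c.reshape(-1,2)])
# ring hole (top face rim) 
g=((hsv[...,1]<45)&(hsv[...,2]>60)).astype(np.uint8); g[150:]=0
cs,h=cv2.findContours(g,cv2.RETR_CCOMP,cv2.CHAIN_APPROX_NONE)
for c,hh in zip(cs,h[0]):
    if cv2.contourArea(c)>1500:
        w=W(c,T[2,3]-.001); M=cv2.moments((w*1000).astype(np.float32)); print('hole' if hh[3]>=0 else 'outer',M['m10']/M['m00'],M['m01']/M['m00'],cv2.minAreaRect((w*1000).astype(np.float32)))
# nut
b=((hsv[...,0]>12)&(hsv[...,0]<32)&(hsv[...,1]>95)).astype(np.uint8); b2=np.zeros_like(b); b2[158:212,182:232]=b[158:212,182:232]
n,l,s,cc=cv2.connectedComponentsWithStats(b2); i=1+s[1:,4].argmax(); print(s[i],cc[i])
c=cv2.convexHull(np.argwhere(l==i)[:,::-1].astype(np.int32)); ap=cv2.approxPolyDP(c,2.5,True).reshape(-1,2); print(ap.tolist())
w=W(ap,.062);print(w.round(4)); print(W(c,.062).mean(0),cv2.minEnclosingCircle((W(c,.062)*1000).astype(np.float32)))
cr=cv2.resize(im[150:220,175:245],(560,560),interpolation=cv2.INTER_CUBIC); cv2.imwrite('pics/c3.png',cr)
# box holes
dk=(hsv[...,2]<70).astype(np.uint8)
for p in [(191,125),(152,198)]: 
    q=dk[p[1]-6:p[1]+7,p[0]-6:p[0]+7]; a=np.argwhere(q).mean(0)+[p[1]-6,p[0]-6]; print('hole',a[::-1],onz('wrist',a[::-1],.05,T))
E
```

```text
outer 529.7882036514145 68.29876626747105 ((524.857177734375, 68.91156005859375), (67.99433898925781, 63.232383728027344), 29.57073402404785)
hole 530.4604660651564 73.97753694706842 ((530.7396850585938, 74.18382263183594), (36.97945785522461, 42.41508865356445), 30.680681228637695)
[189 165  36  39 394] [208.25126904 180.68527919]
[[224, 177], [222, 195], [203, 203], [189, 192], [190, 174], [209, 165]]
[[ 0.5458 -0.0048]
 [ 0.5531 -0.0225]
 [ 0.5399 -0.04  ]
 [ 0.5217 -0.0368]
 [ 0.5139 -0.0193]
 [ 0.5265 -0.0015]]
[ 0.53539598 -0.02204126] ((533.2862548828125, -20.68603515625), 20.388517379760742)
hole [nan nan] [nan nan nan]
hole [nan nan] [nan nan nan]<stdin>:20: RuntimeWarning: Mean of empty slice.
  ret = um.true_divide(
```

View pics/c3.png

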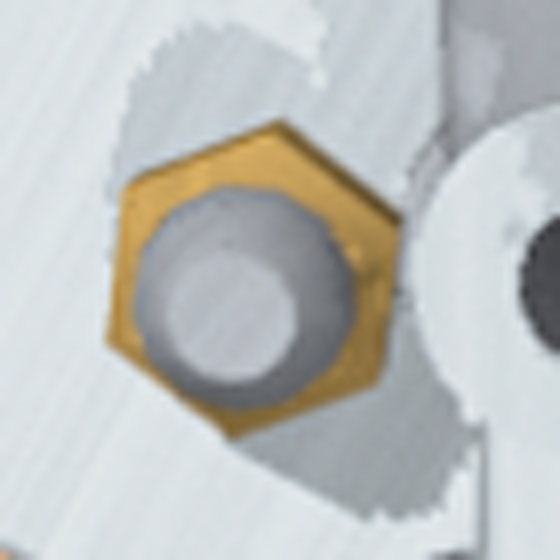

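In the crop the nut's six corners are clear at about (210.4,165), (225.3,177.1), (222.5,197.9), (204.4,204.8), (188.5,193.1) and (190.6,173.1) in full-picture pixels. The cap tip is at (203.8,189.6). I'll get the centre and hex angle from the corners at the right heights.

```bash
python3 - <<'E'
from h import *
from scipy.optimize import least_squares
T=np.load('pics/w3.png.npy')
C=[(210.4,165),(225.25,177.1),(222.5,197.9),(204.4,204.8),(188.5,193.1),(190.6,173.1)]
print('tip',onz('wrist',(203.75,189.6),.08,T), 'cam',cam('wrist',T)[1][:3,3])
for zs in ([.062]*6,[.05,.05,.056,.062,.062,.056],[.056]*6):
    P=np.array([onz('wrist',c,z,T)[:2] for c,z in zip(C,zs)])
    f=lambda q:(P-[[q[0]+q[3]*np.cos(q[2]-k*np.pi/3),q[1]+q[3]*np.sin(q[2]-k*np.pi/3)] for k in range(6)]).ravel()
    a0=np.arctan2(*(P[0]-P.mean(0))[::-1]); s=least_squares(f,[*P.mean(0),a0,.02]); print(s.x[:2],np.degrees(s.x[2])%60,s.x[3],(f(s.x)*1000).round(1))
print(onz('top',(287.5,229),.075))
E
```

```text
tip [ 0.53423985 -0.02200375  0.08      ] cam [0.54010497 0.05799915 0.37830726]
[ 0.53461115 -0.02118788] 51.21206548010339 0.021078150630662287 [ 0.8  0.8 -0.9  0.5 -0.4 -0.5 -0.1 -0.1  0.4 -0.4  0.2 -0.2]
[ 0.53454124 -0.0224558 ] 51.00549578477654 0.02061237784009406 [ 0.1  0.2 -0.3 -0.1  0.4 -0.8  0.2  0.7  0.2  0.4 -0.7 -0.4]
[ 0.53450694 -0.02268997] 51.212065519430155 0.021477979918163973 [ 0.8  0.8 -0.9  0.6 -0.4 -0.5 -0.1 -0.1  0.4 -0.4  0.2 -0.2]
[ 0.53174989 -0.02048588  0.075     ]
```

Nut at (0.5344, -0.0222); cap tip and hexagon agree within 0.5 mm, circumradius 20.6 vs 20.8. Hex angle is 51° mod 60, so the handle goes at -69° (tool yaw 111).

```bash
python3 - <<'E'
from h import *
print(go([.5654,-.1030,.115],111))
E
```

```text
(array([-0.002, -0.002,  0.156]), array([-8.68, -5.79, 10.37]))
```

>>> servo_tool(steps=[[[-0.001,-0.001,0.05,-3,-2,1,1],[-0.002,-0.002,0.1,-6,-4,3,1],[-0.002,-0.002,0.156,-8.7,-5.8,6,1],[-0.002,-0.002,0.156,-8.7,-5.8,9,1],[-0.002,-0.002,0.156,-8.7,-5.8,10.4,1],[-0.002,-0.002,0.156,-8.7,-5.8,10.4,1],[-0.002,-0.002,0.156,-8.7,-5.8,10.4,1]]])

```text
time_s: 8.0
eef_pos: [0.5651, -0.1011, 0.1138]
eef_rot: [-179.9, -0.1, 111.2]
contact_force: [0.5, 0.0, -3.2]
gripper_width: 0.168
```

```bash
python3 - <<'E'
from h import *
o=arm.get_obs();print(o['eef_pos'],o['eef_rot'],o['contact_force'])
im=shot('wrist','w4.png')[:,:,::-1]; T=np.load('pics/w4.png.npy')
print('pred nut tip px',proj('wrist',[.5344,-.0222,.08],T))
z=T[2,3]-.001
r=T[:3,3]+T[:3,0]*.0866; print('pred ring px',proj('wrist',[r[0],r[1],z],T))
cv2.imwrite('pics/c4.png',cv2.resize(im[10:190,150:350],None,fx=3.3,fy=3.3,interpolation=cv2.INTER_CUBIC))
E
```

```text
[ 0.56507026 -0.10114626  0.11382132] [-1.79927336e+02 -8.72047644e-02  1.11162420e+02] [ 0.5496768   0.03998073 -3.19081365]
pred nut tip px [247.41292489  90.24484174]
pred ring px [247.23134156  80.02062152]
```

View pics/c4.png

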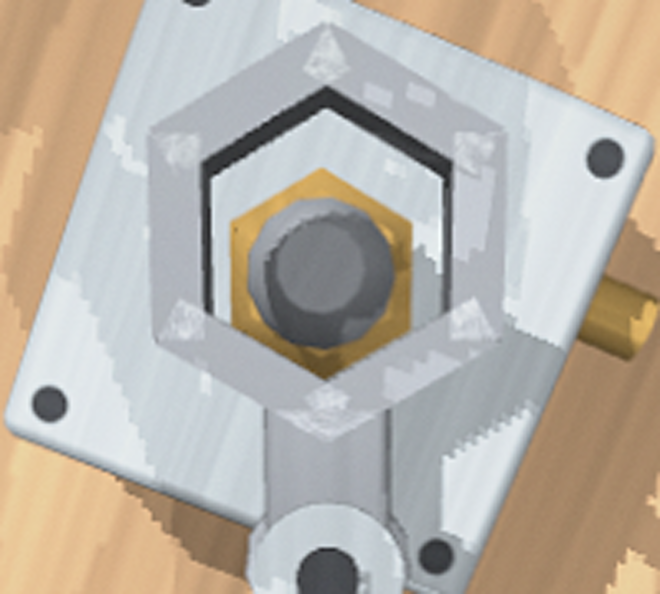

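The ring (hole centre at px (249.2,80.3)) and nut (tip px (247.6,90.6)) are aligned in angle. I'll compute the residual offset from this same picture.

```bash
python3 - <<'E'
from h import *
T=np.load('pics/w4.png.npy')
t=onz('wrist',(247.6,90.6),.08,T); r=onz('wrist',(249.2,80.3),T[2,3]-.001,T)
print(t,r,'shift tool cm',(T[:3,:3].T@(t-r)*100).round(2))
t=onz('wrist',(248.9-1.6,150),.06,T)
print(go([0.5651+t[0]*0,-.1,.1],111))
E
```

```text
[ 0.53457744 -0.02235131  0.08      ] [ 0.53475623 -0.02016258  0.11282132] shift tool cm [-0.2  -0.09  3.28]
(array([0.001, 0.   , 0.003]), array([ 0.18, -0.04,  1.5 ]))
```

>>> servo_tool(steps=[[[0.001,0,0.003,-0.2,-0.09,0.5,1],[0.001,0,0.003,-0.2,-0.09,1.2,1],[0.001,0,0.003,-0.2,-0.09,2,1],[0.001,0,0.003,-0.2,-0.09,2.6,1],[0.001,0,0.003,-0.2,-0.09,3,1],[0.001,0,0.003,-0.2,-0.09,3.2,1],[0.001,0,0.003,-0.2,-0.09,3.2,1]]])

```text
time_s: 8.63
eef_pos: [0.5656, -0.1036, 0.0824]
eef_rot: [-179.9, -0.0, 111.0]
contact_force: [-0.3, 0.6, -4.5]
gripper_width: 0.167
```

>>> servo_tool(steps=[[[0,0,0,0,0,0.2,1],[0,0,0,0,0,0.4,1],[0,0,0,0,0,0.6,1],[0,0,0,0,0,0.8,1],[0,0,0,0,0,1,1],[0,0,0,0,0,1,1]]])

```text
time_s: 9.13
eef_pos: [0.5652, -0.1034, 0.0719]
eef_rot: [-179.9, -0.1, 111.0]
contact_force: [-0.6, 1.4, -4.1]
gripper_width: 0.166
```

The underside is at about 57 mm, already past the nut's shoulder with no contact force. Continuing down.

>>> servo_tool(steps=[[[0,0,0,0,0,0.2,1],[0,0,0,0,0,0.4,1],[0,0,0,0,0,0.55,1],[0,0,0,0,0,0.65,1],[0,0,0,0,0,0.65,1]]])

```text
time_s: 9.55
eef_pos: [0.5652, -0.1035, 0.0657]
eef_rot: [-179.9, -0.1, 111.0]
contact_force: [-1.5, -0.0, 0.9]
gripper_width: 0.164
```

Fz has swung from -4 to +0.9 N at z=0.0657, where full seating is expected at 0.0658. Release.

>>> servo_tool(steps=[[[0,0,0,0,0,0,-0.2],[0,0,0,0,0,0,-0.2],[0,0,0,0,0,0,-0.2],[0,0,0,0,0,0,-0.2],[0,0,0,0,0,0,-0.2],[0,0,0,0,0,0,-0.2],[0,0,0,0,0,-1,-0.2],[0,0,0,0,0,-3,-0.2],[0,0,0,0,0,-6,-0.2],[0,0,0,0,0,-9,-0.2],[0,0,0,0,0,-10,-0.2],[0,0,0,0,0,-10,-0.2]]])

```text
time_s: 10.55
eef_pos: [0.5675, -0.104, 0.1691]
eef_rot: [179.8, 0.1, 111.0]
contact_force: [0.1, -0.2, -1.4]
gripper_width: 0.597
```

```bash
python3 - <<'E'
from h import *
o=arm.get_obs();print(o['eef_pos'],o['eef_rot'],o['contact_force'],o['gripper_width'])
im=shot('wrist','w5.png'); T=np.load('pics/w5.png.npy')
for a in (-67,-69,-71):
    d=np.array([np.cos(np.radians(a)),np.sin(np.radians(a)),0]); print(a,[proj('wrist',np.array([.5345,-.0222,z])+d*r,T).round(1) for r,z in((0,.064),(.052,.066),(.125,.066))])
print(go([.5344+.165*np.cos(np.radians(-69))-0*.0,-.0222+.165*np.sin(np.radians(-69)),.2],111))
E
```

```text
[ 0.567535   -0.10397062  0.169051  ] [1.79767632e+02 1.06365643e-01 1.10989461e+02] [ 0.0556567  -0.21259946 -1.40256882] 0.5969365506309601
-67 [array([245.4,  93.5]), array([247.8, 157.4]), array([250.8, 238.8])]
-69 [array([245.4,  93.5]), array([245.6, 157.4]), array([245.9, 238.9])]
-71 [array([245.4,  93.5]), array([243.5, 157.4]), array([241.1, 238.9])]
(array([ 0.001,  0.   , -0.   ]), array([-7.76, -0.05, -3.29]))
```

View pics/w5.png

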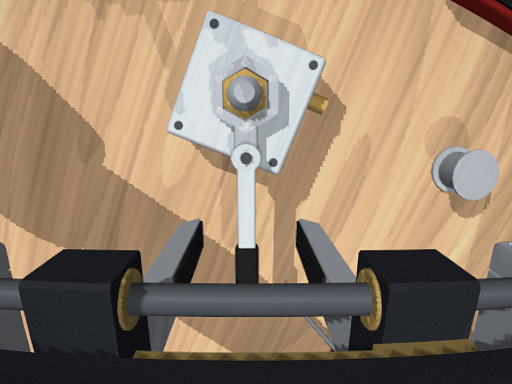

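The wrench is seated flat: nut (245,92) inside the ring, straight handle along -69° (bar end near (246,240)). Move out over the grip with the fingers straddling it.

>>> servo_tool(steps=[[[0.001,0,0,-3,0,0,-0.6],[0.001,0,0,-6,0,0,-0.6],[0.001,0,0,-7.8,0,2,-0.6],[0.001,0,0,-7.8,0,4,-0.6],[0.001,0,0,-7.8,-0.2,7,-0.6],[0.001,0,0,-7.8,-0.2,9.5,-0.6],[0.001,0,0,-7.8,-0.2,10.6,-0.6],[0.001,0,0,-7.8,-0.2,10.6,-0.6],[0.001,0,0,-7.8,-0.2,10.6,-0.6]]])

```text
time_s: 11.35
eef_pos: [0.5918, -0.1769, 0.0602]
eef_rot: [-179.9, -0.1, 111.0]
contact_force: [0.5, -0.3, 1.6]
gripper_width: 0.797
```

>>> servo_tool(steps=[[[0,0,0,0,-0.5,0,-0.6],[0,0,0,0,-1,0,-0.6],[0,0,0,0,-1.5,0,-0.6],[0,0,0,0,-1.9,0,-0.6],[0,0,0,0,-2.2,0,-0.6],[0,0,0,0,-2.2,0,-0.6]]])

```text
time_s: 11.85
eef_pos: [0.5706, -0.1854, 0.0608]
eef_rot: [-179.9, -0.0, 110.9]
contact_force: [-0.5, 0.2, 0.2]
gripper_width: 0.801
```

Near contact. Now swing along the arc about the nut axis, 0.1 rad per call.

>>> servo_tool(steps=[[[0,0,0.02,0.06,-0.33,0,-0.6],[0,0,0.04,0.12,-0.66,0,-0.6],[0,0,0.06,0.19,-0.985,0,-0.6],[0,0,0.08,0.265,-1.31,0,-0.6],[0,0,0.1,0.35,-1.635,0,-0.6],[0,0,0.1,0.35,-1.635,0,-0.6]]])

```text
time_s: 12.35
eef_pos: [0.5532, -0.1881, 0.0608]
eef_rot: [-179.9, -0.0, 105.1]
contact_force: [0.6, -0.2, 0.4]
gripper_width: 0.798
```

>>> servo_tool(steps=[[[0,0,0.02,0.06,-0.33,0,-0.6],[0,0,0.04,0.12,-0.66,0,-0.6],[0,0,0.06,0.19,-0.985,0,-0.6],[0,0,0.08,0.265,-1.31,0,-0.6],[0,0,0.08,0.265,-1.31,0,-0.6]]])

```text
time_s: 12.77
eef_pos: [0.5391, -0.1892, 0.0608]
eef_rot: [-179.8, -0.0, 100.4]
contact_force: [0.9, -1.1, 0.2]
gripper_width: 0.797
```

>>> servo_tool(steps=[[[0,0,0.02,0.06,-0.33,0,-0.6],[0,0,0.04,0.12,-0.66,0,-0.6],[0,0,0.06,0.19,-0.985,0,-0.6],[0,0,0.08,0.265,-1.31,0,-0.6],[0,0,0.08,0.265,-1.31,0,-0.6]]])

```text
time_s: 13.18
eef_pos: [0.5248, -0.1892, 0.0609]
eef_rot: [-179.8, -0.0, 95.7]
contact_force: [0.7, -0.0, -0.6]
gripper_width: 0.802
```

```bash
python3 - <<'E'
from h import *
o=arm.get_obs(); T=pose(); print('F tool',T[:3,:3].T@o['contact_force'], o['wrist_torque'])
c=T[:3,:3].T@(np.array([.5345,-.0222,.06])-T[:3,3]); print('nut in tool cm',c*100)
im=shot('side','s2.png'); T=shot('top','t2.png')
w=shot('wrist','w6.png')[:,:,::-1]; cv2.imwrite('pics/m6.png',np.hstack([w[60:384,60:440],cv2.resize(cv2.imread('pics/s2.png')[170:300,150:310],None,fx=2.49,fy=2.49)]))
E
```

```text
F tool [-0.09769588  0.67431548  0.62221839] [-0.11896296 -0.09443211 -0.0387515 ]
nut in tool cm [16.51636092  2.63232579  0.08268752]
```

View pics/m6.png

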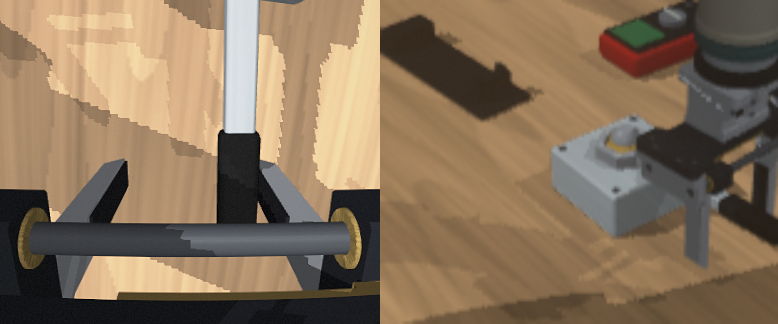

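The right (tool +y) finger pushes the grip, the handle is straight and turning, and the ring is still flat on the box. Continue in 0.08 rad steps, watching force.

>>> servo_tool(steps=[[[0,0,0.02,0.06,-0.33,0,-0.6],[0,0,0.04,0.12,-0.66,0,-0.6],[0,0,0.06,0.19,-0.985,0,-0.6],[0,0,0.08,0.265,-1.31,0,-0.6],[0,0,0.08,0.265,-1.31,0,-0.6]]])

```text
time_s: 13.75
eef_pos: [0.5113, -0.1877, 0.061]
eef_rot: [-179.7, -0.0, 91.2]
contact_force: [0.2, -0.7, 0.9]
gripper_width: 0.804
```

>>> servo_tool(steps=[[[0,0,0.02,0.06,-0.33,0,-0.6],[0,0,0.04,0.12,-0.66,0,-0.6],[0,0,0.06,0.19,-0.985,0,-0.6],[0,0,0.06,0.19,-0.985,0,-0.6]]])

```text
time_s: 14.08
eef_pos: [0.5004, -0.1859, 0.061]
eef_rot: [-179.7, 0.0, 87.6]
contact_force: [0.2, 0.2, 0.4]
gripper_width: 0.805
```

>>> servo_tool(steps=[[[0,0,0.02,0.06,-0.33,0,-0.6],[0,0,0.04,0.12,-0.66,0,-0.6],[0,0,0.06,0.19,-0.985,0,-0.6],[0,0,0.06,0.19,-0.985,0,-0.6]]])

```text
time_s: 14.42
eef_pos: [0.4898, -0.1835, 0.0611]
eef_rot: [-179.7, 0.0, 84.1]
contact_force: [1.1, -0.8, 0.5]
gripper_width: 0.802
```

>>> servo_tool(steps=[[[0,0,0.02,0.06,-0.33,0,-0.6],[0,0,0.04,0.12,-0.66,0,-0.6],[0,0,0.06,0.19,-0.985,0,-0.6],[0,0,0.06,0.19,-0.985,0,-0.6]]])

```text
time_s: 14.75
eef_pos: [0.4793, -0.1803, 0.0611]
eef_rot: [-179.6, 0.0, 80.5]
contact_force: [1.0, -1.2, 0.9]
gripper_width: 0.8
```

>>> servo_tool(steps=[[[0,0,0.02,0.06,-0.33,0,-0.6],[0,0,0.04,0.12,-0.66,0,-0.6],[0,0,0.06,0.19,-0.985,0,-0.6],[0,0,0.06,0.19,-0.985,0,-0.6]]])

```text
time_s: 15.08
eef_pos: [0.4691, -0.1766, 0.0612]
eef_rot: [-179.6, 0.1, 77.0]
contact_force: [0.6, -1.4, -0.6]
gripper_width: 0.799
```

>>> servo_tool(steps=[[[0,0,0.02,0.06,-0.33,0,-0.6],[0,0,0.04,0.12,-0.66,0,-0.6],[0,0,0.05,0.155,-0.82,0,-0.6],[0,0,0.05,0.155,-0.82,0,-0.6]]])

```text
time_s: 15.42
eef_pos: [0.4619, -0.1734, 0.0614]
eef_rot: [-179.6, 0.1, 74.1]
contact_force: [3.1, -0.8, -1.5]
gripper_width: 0.801
```

```bash
cat > trk.py <<'E'
from h import *
o=arm.get_obs(); f=sorted(__import__('glob').glob('pics/k*.png')); n='k%02d.png'%len(f)
im=shot('wrist',n); T=np.load('pics/'+n+'.npy'); hsv=cv2.cvtColor(im,cv2.COLOR_RGB2HSV)
print('Ftool',(T[:3,:3].T@o['contact_force']).round(2),'nut in tool',(T[:3,:3].T@(np.array([.5345,-.0222,.06])-T[:3,3])*100).round(2))
P=[]
for y in range(80,170,6):   # bar: bright low-saturation run at rows below the pivot
    xs=np.where((hsv[y,200:360,1]<45)&(hsv[y,200:360,2]>110))[0]+200
    if len(xs)>10:
        r=max(np.split(xs,np.where(np.diff(xs)>1)[0]+1),key=len)
        a=onz('wrist',(r[0],y),.066,T)[:2]; b=onz('wrist',(r[-1],y),.066,T)[:2]; w=np.hypot(*(b-a))
        if .013<w<.019: P.append((a+b)/2)
P=np.array(P); d=P[-1]-P[0]; ang=np.arctan2(d[1],d[0]); print(len(P),'bar dir',np.degrees(ang).round(2),'nut offset from bar line mm',(1000*np.cross(d/np.hypot(*d),np.array([.5345,-.0222])-P[0])).round(2))
E
python3 -W ignore trk.py
```

```text
Ftool [0.13 3.21 1.47] nut in tool [16.53  2.84  0.09]
15 bar dir -107.13 nut offset from bar line mm -1.14
```

Force is up to 3.2 N, so the nut is tight. Small steps from here.

>>> servo_tool(steps=[[[0,0,0.01,0.03,-0.165,0,-0.6],[0,0,0.02,0.06,-0.33,0,-0.6],[0,0,0.025,0.07,-0.41,0,-0.6]]])

```text
time_s: 15.72
eef_pos: [0.4588, -0.1717, 0.0615]
eef_rot: [-179.7, 0.1, 72.7]
contact_force: [4.6, -0.6, -1.0]
gripper_width: 0.801
```

>>> servo_tool(steps=[[[0,0,0.01,0.03,-0.165,0,-0.6],[0,0,0.02,0.06,-0.33,0,-0.6],[0,0,0.025,0.07,-0.41,0,-0.6]]])

```text
time_s: 15.97
eef_pos: [0.456, -0.1701, 0.0617]
eef_rot: [-179.8, 0.1, 71.2]
contact_force: [5.3, -1.3, -1.9]
gripper_width: 0.801
```

>>> servo_tool(steps=[[[0,0,0.01,0.03,-0.165,0,-0.6],[0,0,0.02,0.06,-0.33,0,-0.6],[0,0,0.025,0.07,-0.41,0,-0.6]]])

```text
time_s: 16.22
eef_pos: [0.4539, -0.1685, 0.062]
eef_rot: [180.0, 0.1, 69.7]
contact_force: [5.8, -1.3, -1.9]
gripper_width: 0.801
```

>>> servo_tool(steps=[[[0,0,0.01,0.03,-0.165,0,-0.6],[0,0,0.02,0.06,-0.33,0,-0.6],[0,0,0.025,0.07,-0.41,0,-0.6]]])

```text
time_s: 16.47
eef_pos: [0.452, -0.167, 0.0623]
eef_rot: [179.8, 0.2, 68.3]
contact_force: [6.4, -1.6, -1.8]
gripper_width: 0.802
```

```bash
python3 -W ignore trk.py
```

```text
Ftool [0.88 6.58 1.85] nut in tool [16.5   2.31  0.2 ]
15 bar dir -111.97 nut offset from bar line mm -3.97
```

>>> servo_tool(steps=[[[0,0,0,0,-0.2,0,-0.6],[0,0,0,0,-0.4,0,-0.6],[0,0,0,0,-0.5,0,-0.6]]])

```text
time_s: 16.77
eef_pos: [0.4494, -0.1661, 0.0627]
eef_rot: [179.5, 0.2, 68.3]
contact_force: [7.8, -2.4, -2.7]
gripper_width: 0.8
```

>>> servo_tool(steps=[[[0.008,0,0.01,0.03,-0.2,0,-0.6],[0.008,0,0.015,0.04,-0.4,0,-0.6],[0.008,0,0.015,0.04,-0.5,0,-0.6]]])

```text
time_s: 17.02
eef_pos: [0.4469, -0.1646, 0.063]
eef_rot: [179.7, 0.2, 67.4]
contact_force: [6.1, -1.5, -3.4]
gripper_width: 0.801
```

```bash
python3 -W ignore trk.py
```

```text
Ftool [1.01 6.19 3.43] nut in tool [16.52  2.61  0.25]
15 bar dir -114.83 nut offset from bar line mm -6.16
```

>>> servo_tool(steps=[[[0,0,0.01,0.03,-0.2,0,-0.6],[0,0,0.01,0.03,-0.35,0,-0.6],[0,0,0.01,0.03,-0.35,0,-0.6]]])

```text
time_s: 17.32
eef_pos: [0.4408, -0.1617, 0.0626]
eef_rot: [-180.0, 0.2, 66.8]
contact_force: [1.1, 0.4, -0.0]
gripper_width: 0.804
```

```bash
python3 -W ignore trk.py
```

```text
Ftool [0.76 0.88 0.01] nut in tool [16.51  3.12  0.21]
15 bar dir -121.61 nut offset from bar line mm -16.86
```

Click: force fell from 6.2 to about 0.9 N, and the bar jumped to a 16.9 mm line offset, about 0.33 rad of bend. Back off and retreat straight up.

>>> servo_tool(steps=[[[0,0,0,0,0.5,0,-0.6],[0,0,0,0,1,0,-0.6],[0,0,0,0,1,-1,-0.6],[0,0,0,0,1,-4,-0.6],[0,0,0,0,1,-8,-0.6],[0,0,0,0,1,-12,-0.6],[0,0,0,0,1,-14,-0.6],[0,0,0,0,1,-14,-0.6]]])

```text
time_s: 18.03
eef_pos: [0.4531, -0.1667, 0.2074]
eef_rot: [179.5, 0.1, 66.8]
contact_force: [0.4, 0.7, 0.0]
gripper_width: 0.8
```

```bash
python3 - <<'E'
from h import *
o=arm.get_obs();print(o['contact_force'])
w=shot('wrist','w7.png')[:,:,::-1]; cv2.imwrite('pics/w7.png',w); T=np.load('pics/w7.png.npy')
t=shot('top','t7.png')[:,:,::-1]
cv2.imwrite('pics/m7.png',np.hstack([w[:300],cv2.resize(t[100:300,150:410],(260,200))[:200].repeat(1,0) if 0 else cv2.copyMakeBorder(t[110:310,150:410],0,100,0,0,cv2.BORDER_CONSTANT)]))
print('nut px',proj('wrist',[.5345,-.0222,.064],T))
E
```

```text
[0.44337985 0.73081483 0.04607411]
nut px [266.94083451  10.51497956]
```

View pics/m7.png

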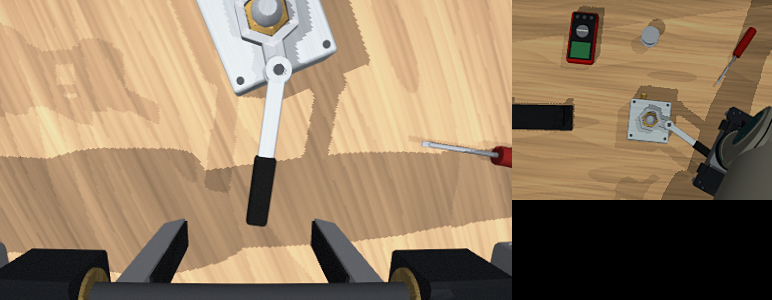

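The wrench lies flat on the nut with its handle bent at the pivot (pivot px (278,69), grip end (258,225)). Meter, spool and screwdriver are in place. One numeric check of the bend, then I'll hand in.

```bash
python3 - <<'E'
from h import *
T=np.load('pics/w7.png.npy')
n=np.array([.5345,-.0222]); p=onz('wrist',(278.5,69.5),.066,T)[:2]; g=onz('wrist',(263,157),.066,T)[:2]
a=np.arctan2(*(p-n)[::-1]); b=np.arctan2(*(g-p)[::-1]); print('|n-p|',np.hypot(*(p-n)),'bend',a-b, 'head dir',np.degrees(a))
d=cv2.absdiff(cv2.imread('pics/top1.png'),cv2.imread('pics/t7.png')).max(2)
for k,(x,y,w,h) in dict(meter=(203,118,36,60),spool=(276,133,26,30),driver=(350,130,48,68)).items(): print(k,(d[y:y+h,x:x+w]>40).mean().round(3))
if .25<a-b<.43: arm.sign_off(); print('signed off')
E
```

```text
|n-p| 0.05288067982308576 bend 0.37368946648490065 head dir -101.38393474022621
meter 0.089
spool 0.394
driver 0.355
the job is handed in; nothing more can be done
signed off
```

The nut is tightened and the wrench clicked once. I stopped there, let go, and left the wrench on the nut with its handle bent. The job was handed in at about 18 s of the 72 s allowed.

**What I did:** I took the wrench off its rest by the bar, on the second try. The first time I lifted before the slow fingers had closed, but the wrench did not move. I put the ring fully down over the nut with the handle at -69° and let go. Then I pushed the rubber grip clockwise with one open finger. The ring turned about 32° (0.57 rad) until the nut was tight. The push force then rose to about 8 N and fell to about 1 N at the click, when I backed off and went straight up.

**Last checks:**
- **Bend:** two pictures give about 0.33 and 0.37 rad. The second, measured after release, comes from pixel positions I picked by hand. Both fit the expected 0.35 and are below the 0.45 limit.
- **Ring:** the pivot measures 52.9 mm from the nut axis (52 expected), and the final picture shows the ring lying flat on the box.
- **Bystanders:** a before/after comparison of the top picture disagreed. About 9% of pixels changed around the meter, 39% at the spool and 36% at the screwdriver. I put this down to the arm's shadow falling differently, but I did not measure it. All three look in place in the last picture, and I noticed no contact with any of them.

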